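Open the cam-locked control box and reset its breaker

ROBOT

A 6-joint arm with a two-finger parallel gripper is mounted at the origin on a cart in front of the work surface, level with it; the furniture and walls round the work are solid. World frame = base frame: x ahead of the robot, y to its left, z up, the work surface at z = 0. Lengths are in mm, angles in rad, forces in N, time in s.
With the tool pointing down it reaches from about 350 to 775 mm from the base axis. Payload 7.3 kg.
Tool frame: the origin (TCP) lies midway between the tips of the shut fingers; the grasp point (between the pads) lies 19 mm behind it; z points along the fingers, y is the line along which they close (so a half turn about z gives the same grasp; the last joint's range is limited). The gripper opens to 92 mm and grips with 3 to 60 N. Pads are 19 mm wide; open, the fingers measure 130 mm over their backs; the gripper's body (75 mm by 190 mm) begins 47 mm behind the grasp point.
Start: joints at [1.062, 0.342, 1.524, -0, 1.275, -0.146], TCP at [186.306, 490.851, 226.741] pointing down, gripper open.
Joint ranges: [-2.53, 2.53], [-0.77, 2.02], [0.04, 2.7], [-1, 4.14], [0.28, 2.66], [-3.11, 3.11]. Speed limits (rad/s): [2.57, 2.57, 3.14, 3.14, 3.14, 3.14].

INTERFACE

Orientations are given as [roll, pitch, yaw] about the fixed x, y, z axes, in that order (R = Rz(yaw) Ry(pitch) Rx(roll)).
In Python, from plant import get_obs, capture, camera_model, close_job, search_frame, regions_of, pinpoint gives the robot as it stands. The module is installed in compiled form; this text tells all that it offers.
- The arm moves only by the shell command python3 -m pendant 'ROWS'. ROWS is JSON, one flat list of numbers, 7 for each row, row after row: the shift along the tool's x, y, z in units of 30 mm (1.0 is 30 mm), then the turn, a rotation vector about the tool's x, y, z in units of 4 degrees (1.0 is 4 degrees), then the closure, from -1 (fully open) to 1 (shut), so that 0 is half open. In form: [dx, dy, dz, wx, wy, wz, gripper, dx, dy, dz, wx, wy, wz, gripper, ...]. A call has 1 to 12 rows; each row shifts and turns the commanded pose from where the row before left it, along the tool's axes as they then stand; what a row does not reach is not made up. A row lasts 1/10 s, in which the tool goes at most 50 mm and 8.59 degrees, less where a joint would pass 70% of its speed; a pose out of reach is approached as far as the arm can. A call with a number of a shift or a turn outside -1 to 1 is refused whole. A call with a gripper value outside its range is refused whole. The fingers move at their own pace and stop on an object; the grip force is fixed at half the most. Time passes only in rows, so rows that do not move let the fingers close. It gives the time, the measured TCP pose, the force, the opening and the grip force at its end, in the units of the state.
- get_obs(): the state, without advancing time (a new reading comes with each control period).
- capture(name): name is "scene" or "side" or "wrist"; returns the picture (420x560x3 uint8, red, green, blue); there is no depth.
- camera_model(name): a dict with "fov_y" (degrees; the focal length in pixels is half the picture's height over the tangent of half this angle, whatever the lens; pixels are square), "cx", "cy" (the principal point, pixels), "D" ([k1, k2, p1, p2, k3] as OpenCV has them; the pictures are not rectified), "pose" (4x4, takes a point from camera to world coordinates). Camera axes: x right, y up, looking along -z (the intrinsics and any distortion apply to the point x, -y, -z); pixel columns grow to the right and rows downward; lengths in mm; the calibration is good to about 2 mm. A picture is of the moment at which its call begins: read the wrist's pose just before it. camera_model takes no time and is no camera call; for the wrist camera it gives the pose at the moment of the call.
- close_job(): hands the job in; it is judged then, once.
Trained networks look in the newest picture that a camera, given by its name, has taken for a name from the list of things; names that differ only in an ending like _2 or _b are one class to them, and where a whole thing is asked for, a point or a joint stands for the part that bears it (a point fixed in the world has none). Each returns a list of dicts, best first, with "score" (0 to 1); they miss things now and then, are a little off and sometimes report something else, mostly with a low value. They report only what shows in the picture. A call takes as long as a camera call.
- search_frame(camera, thing): "location" ([column, row] in pixels, amid what is visible of it).
- regions_of(camera, thing): "pixels" (420x560 bool, what is visible of it) and "location" ([column, row] in pixels, amid what is visible of it).
- pinpoint(camera, thing): "location" ([column, row] in pixels: a listed point, or the origin of a listed thing).
The state is a dict: "time": time; "joint_positions": joint angles; "dq": joint speeds; "tau": joint torques, N m; "tool_pos": TCP position; "tcp_rot": TCP orientation; "contact_force": force on the tool from outside, world axes, zero at the start; "moment": the same for the moment, N m; "grip_width": finger opening in mm; "finger_force": force on a finger pad.
Only numpy, scipy, OpenCV 4.12 (cv2) and the standard library are available. Lean on these libraries where they do the work, as an engineer would, in place of code of your own. Each camera call takes 0.05 s, during which the arm holds its last target. There are 200 camera calls.

TASK

The control box has tripped. Turn both quarter-turn wing fasteners on its top panel fully to unlocked, swing the panel open until it leans back past upright and stays there, then push the breaker's toggle inside from tripped all the way over to on. Do not force the panel while a fastener still holds it, and leave the well plate, dish and jar beside the box where they are.

Things in the scene. Friction and masses are not known exactly. Their poses are not given: they have to be found in the camera images.
- control_box: Grey metal box fixed to the worktop, 200 (x) x 270 (y) x 100 mm high, open top under a hinged panel. Origin: centre of underside; x from front (robot side) to hinge side, y left, z up. Below the panel the opening runs x -80 to +96, y -131 to +131 mm (an 18 mm lip lines the front wall). Inside, only the breaker rises above z 45 mm.
- panel (a joint): Aluminium panel 200 x 270 x 4 mm on the box (upper face z 104.5 mm), hinged along the box's far (+x) top edge. Rad: 0 shut, grows as its front edge swings up and back, 1.57 upright, stop 1.85. 0.3 kg; hinge friction 0.55 N m, so it stays where left; about 6 N at the handle lifts it. Held shut while either fastener is turned less than about 1.2 rad.
- panel_hinge (a point): Point on the panel's hinge axis, mid-width: box frame (100, 0, 100) mm. The axis is the box's y axis direction.
- panel_handle (a point): Centre of the bar of the panel's steel bow handle: round bar 10 mm thick, 70 mm long along the box's y, on a post at each end; bar centre 33 mm above the panel's face. With the panel shut it is 182 mm in front of the hinge axis and 37.5 mm above it; it moves with the panel.
- wing_left (a joint): Left (+y) fastener: black wing on the panel, a bar 56 long, 10 thick, 20 mm high, pivoting at its middle. Rad: 0 locked, wing front to back (along box x); grows anticlockwise seen from above (front end to -y, rear end to +y) to the stop at 1.57, unlocked, wing parallel to the front edge. Starts 0 to 0.3. Friction 0.06 N m: 3 N at an end pushes it round; it stays where left.
- wing_left_hub (a point): Pivot of the left wing at half the wing's height; with the panel shut, box frame (-65, 98, 118.5) mm. The wing's top is 10 mm above this point, its underside 10 mm below, the panel's face 14 mm below.
- wing_right (a joint): Right (-y) quarter-turn fastener, the same as the left and turning the same way (anticlockwise to unlock): 0 locked, 1.57 fully unlocked. Starts at 0 to 0.3.
- wing_right_hub (a point): Pivot of the right wing at half the wing's height; with the panel shut, box frame (-65, -98, 118.5) mm.
- breaker (a joint): Black toggle of the white breaker (case 70 x 36 x 40 mm, top at z 54 mm) on a rail inside the box at box x 5 mm, y anywhere from -50 to +50 mm. Rad: 0 tripped, leaning 0.6 rad to the front (box -x); 1.2 on, leaning 0.6 rad to the hinge side (+x). Starts 0 to 0.15. Friction 0.05 N m (2 to 3 N to push); it stays where left.
- breaker_tip (a point): Middle of the toggle's rounded top edge (8 mm thick, 22 mm wide along y). The toggle's pivot lies 32 mm from this point, at box x = 5 mm, z = 51 mm, so the tip is 77 mm above the worktop when tripped, 23 mm below the box's rim.
- well_plate: Bystander: clear 96-well plate 86 x 128 x 14 mm, left of the box. Origin: centre of underside.
- petri_dish: Bystander: covered dish, 57 mm across, 14 mm high, right of the box. Origin: centre of underside.
- stain_jar: Bystander: white jar, 60 mm across, 76 mm high, right of the box. Origin: centre of underside.

How it is judged:
By the outcome, as a careful person would: the job done as asked, in the order asked, and still so for the second after the job is handed in, with the robot touching nothing.
It also fails if it takes over 67 s, if anything falls off the work surface, if the arm or the gripper's body presses on something with over 40 N, if the wrist force passes 120 N, or if a joint passes its speed limit or range.

## Working session

There is one attempt and no reset: what is moved stays moved. The work goes in short steps, Python scripts to look and compute and a shell command to move; the robot and the scene stay as the last step left them, time stands still between calls to the robot, and variables do not carry over. Pictures are saved under pics/ and viewed, at most 13 in all, crops included, and the job is handed in when it is done.

```bash
mkdir -p pics; cat > h.py <<'E'
import numpy as np, cv2
from plant import *
from scipy.spatial.transform import Rotation as R
def K(m):
    f=210/np.tan(np.radians(m['fov_y'])/2); return np.array([[f,0,m['cx']],[0,f,m['cy']],[0,0,1.]])
def ray(m,px):
    u=cv2.undistortPoints(np.array([[px]],float),K(m),np.array(m['D'],float))[0,0]
    P=np.array(m['pose']); d=P[:3,:3]@np.array([u[0],-u[1],-1]); return P[:3,3],d/np.linalg.norm(d)
def onz(m,px,z):
    o,d=ray(m,px); return o+d*(z-o[2])/d[2]
def proj(m,p):
    P=np.array(m['pose']); c=P[:3,:3].T@(np.asarray(p,float)-P[:3,3]); c=c*[1,-1,-1]
    return cv2.projectPoints(c.reshape(1,1,3),np.zeros(3),np.zeros(3),K(m),np.array(m['D'],float))[0][0,0]
def snap(cam,fn=None):
    m=camera_model(cam); im=capture(cam)
    if fn: cv2.imwrite('pics/'+fn+'.png',im[:,:,::-1])
    return m,im
E
python3 - <<'E'
from h import *
o=get_obs(); print(o['time'],o['tool_pos'],o['tcp_rot'])
zs={'wing_left_hub':118.5,'wing_right_hub':118.5,'panel_handle':137.5,'panel_hinge':100,'control_box':0,'well_plate':0,'petri_dish':0,'stain_jar':0}
for c in ['scene','side']:
    m,im=snap(c,c); print(c,np.round(m['pose'],2).tolist())
    for n,z in zs.items():
        for r in pinpoint(c,n)[:2]: print(n,round(r['score'],2),np.round(r['location']),np.round(onz(m,r['location'],z)))
ims=[cv2.imread(f'pics/{c}.png') for c in('scene','side')]
E
```

```text
0.0 [186.08612544 490.46936615 226.03663529] [-3.14003720e+00 -2.42270457e-04  2.77880007e+00]
scene [[0.76, 0.38, -0.52, 31.97], [-0.65, 0.44, -0.62, -569.55], [-0.01, 0.81, 0.58, 715.82], [0.0, 0.0, 0.0, 1.0]]
wing_left_hub 0.51 [264. 244.] [462.  -4. 118.]
wing_right_hub 0.82 [338. 287.] [ 488. -193.  118.]
wing_right_hub 0.47 [373. 355.] [ 420. -335.  118.]
panel_hinge 0.61 [346. 232.] [640. -74. 100.]
well_plate 0.61 [246. 245.] [510. 136.   0.]
petri_dish 0.58 [407. 318.] [ 622. -275.    0.]
stain_jar 0.78 [375. 356.] [ 499. -291.    0.]
side [[-1.0, 0.02, -0.03, 557.18], [-0.03, -0.46, 0.89, 860.67], [0.01, 0.89, 0.46, 542.54], [0.0, 0.0, 0.0, 1.0]]
wing_left_hub 0.59 [336. 197.] [461.  -4. 118.]
wing_right_hub 0.5 [324. 163.] [ 478. -218.  119.]
wing_right_hub 0.31 [335. 172.] [ 452. -156.  119.]
panel_handle 0.62 [337. 170.] [ 451. -120.  138.]
panel_hinge 0.88 [260. 186.] [647. -97. 100.]
control_box 0.85 [298. 223.] [547. -87.   0.]
well_plate 0.7 [317. 272.] [504. 125.   0.]
well_plate 0.69 [324. 167.] [ 458. -482.    0.]
```

View pics/scene.png

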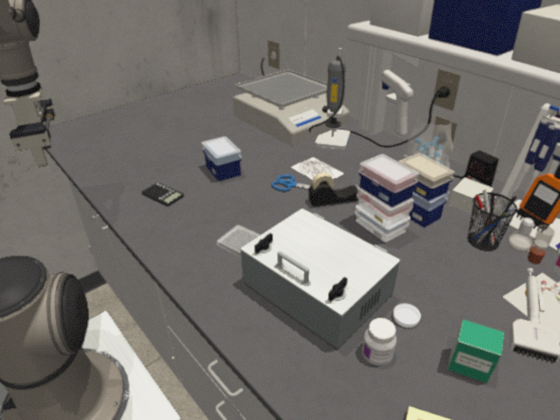

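View pics/side.png

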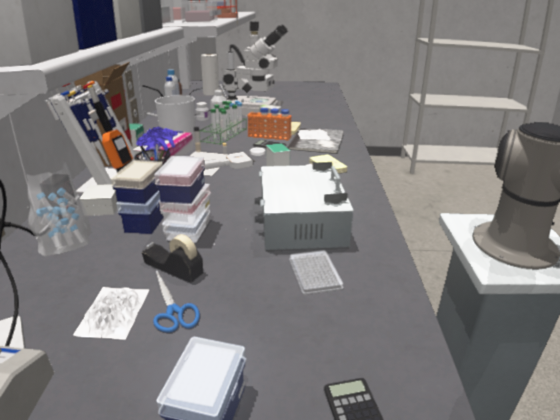

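The box sits about (540,-90), yawed slightly, with the wings at (264,244) and (338,287) in the scene view. I'll go above it for a close look.

```bash
python3 -m pendant '[-0.5,-0.5,-0.9,0,0,0,0, -0.94,-0.93,-0.5,0,0,0,0, -0.94,-0.93,-0.5,0,0,0,0, -0.94,-0.93,-0.5,0,0,0,0, -0.94,-0.93,-0.5,0,0,0,0, -0.94,-0.93,-0.5,0,0,0,0, -0.94,-0.93,-0.3,0,0,0,0, -0.94,-0.93,-0.3,0,0,0,0, -0.94,-0.93,-0.3,0,0,0,0]'
python3 -m pendant '[-0.94,-0.93,0,0,0,0,0, -0.94,-0.93,0,0,0,0,0, -0.94,-0.93,0,0,0,0,0, -0.94,-0.93,0,0,0,0,0, -0.94,-0.93,0,0,0,0,0, -0.94,-0.93,0,0,0,0,0, -0.94,-0.93,0,0,0,0,0, -0.5,-0.5,0,0,0,0,0, 0,0,0,0,0,1,0, 0,0,0,0,0,1,0, 0,0,0,0,0,1,0, 0,0,0,0,0,1,0]'
python3 -m pendant '[0,0,0,0,0,1,0, 0,0,0,0,0,1,0, 0,0,0,0,0,1,0, 0,0,0,0,0,1,0, 0,0,0,0,0,1,0, 0,0,0,0,0,1,0, 0,0,0,0,0,1,0, 0,0,0,0,0,1,0, 0,0,0,0,0,1,0, 0,0,0,0,0,1,0, 0,0,0,0,0,1,0, 0,0,0,0,0,0.5,0]'
cat > look.py <<'E'
from h import *; import sys
m,im=snap('wrist',sys.argv[1]); P=np.array(m['pose']); o=get_obs(); print(o['time'],o['tool_pos'],o['tcp_rot'],'cam',P[:3,3].round())
for n,z in {'wing_left_hub':118.5,'wing_right_hub':118.5,'panel_handle':137.5,'panel_hinge':100,'control_box':0}.items():
    for r in pinpoint('wrist',n)[:2]: print(n,round(r['score'],2),np.round(r['location']),np.round(onz(m,r['location'],z),1))
E
python3 look.py w1
```

```text
time: 1.8
tool_pos: [326.9, 181.3, 356.4]
tcp_rot: [3.141, 0.001, 2.779]
contact_force: [1.0, -0.2, 0.2]
grip_width: 46.0
finger_force: 0.0
time: 3.0
tool_pos: [450.6, -89.3, 355.7]
tcp_rot: [3.141, -0.0, 2.496]
contact_force: [0.7, 0.2, 0.3]
grip_width: 46.0
finger_force: 0.0
time: 4.2
tool_pos: [450.6, -89.2, 355.7]
tcp_rot: [3.141, -0.0, 1.694]
contact_force: [0.2, 0.3, 0.9]
grip_width: 46.1
finger_force: 0.0
4.25 [450.62376533 -89.20990554 355.74752961] [ 3.14141947e+00 -6.22868823e-05  1.69335205e+00] cam [442. -19. 514.]
wing_left_hub 0.67 [412. 192.] [627.2 -80.2 118.5]
wing_left_hub 0.56 [298. 113.] [460.1   0.6 118.5]
wing_right_hub 0.76 [295. 258.] [ 483.3 -195.6  118.5]
panel_handle 0.88 [286. 192.] [457.1 -97.5 137.5]
panel_hinge 0.9 [413. 191.] [636.8 -81.4 100. ]
panel_hinge 0.5 [338.  30.] [497.3 104.8 100. ]
control_box 0.89 [331. 176.] [536.6 -88.7   0. ]
```

View pics/w1.png

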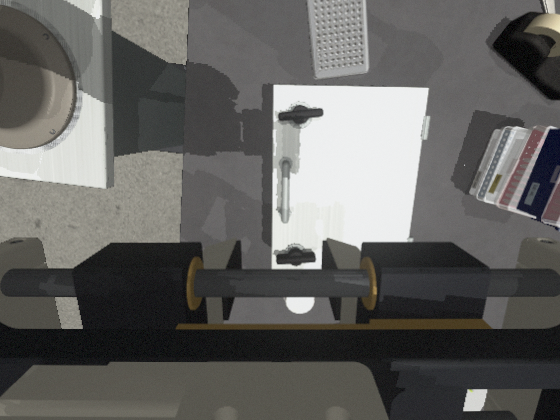

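The picture shows the left wing at (300,115), the handle at (286,190) and the right wing at (295,257), in agreement with the networks. Next I'll get the wing angles.

```bash
cat > wang.py <<'E'
from h import *
m,im=snap('wrist')
yaw=0.118
for n in ('wing_left','wing_right'):
    for r in regions_of('wrist',n)[:3]:
        ys,xs=np.nonzero(r['pixels'])
        p=np.array([onz(m,(x,y),127)[:2] for x,y in zip(xs,ys)]); c=p.mean(0)
        (cc,wh,a)=cv2.minAreaRect(p.astype(np.float32)); w,V=np.linalg.eigh(np.cov(p.T)); v=V[:,1]*np.sign(V[0,1])
        print(n,round(r['score'],2),len(xs),c.round(1),np.round(wh),'ang world',np.arctan2(v[1],v[0]).round(3),'rel',(np.arctan2(v[1],v[0])-yaw).round(3))
E
python3 wang.py
```

```text
wing_left 0.62 481 [463.4  -0.5] [54. 20.] ang world 0.234 rel 0.116
wing_right 0.79 453 [ 483.1 -191.4] [55. 24.] ang world 0.195 rel 0.077
```

```bash
python3 -m pendant '[0.97,0.24,0,0,0,0,0, 0.97,0.24,0,0,0,0,0, 0.97,0.23,0,0,0,0,0, 0,0,0.2,0,0,1,0, 0,0,0.3,0,0,1,0, 0,0,0.3,0,0,1,0, 0,0,0.3,0,0,1,0, 0,0,0.3,0,0,1,0, 0,0,0.3,0,0,1,0, 0,0,0.3,0,0,1,0, 0,0,0.3,0,0,1,0, 0,0,0.3,0,0,1,0]'
python3 -m pendant '[0,0,0.3,0,0,1,0, 0,0,0.3,0,0,1,0, 0,0,0.3,0,0,1,0, 0,0,0.3,0,0,1,0, 0,0,0.3,0,0,1,0, 0,0,0.3,0,0,1,0, 0,0,0.3,0,0,1,0, 0,0,0.3,0,0,1,0, 0,0,0.3,0,0,1,0, 0,0,0.3,0,0,1,0, 0,0,0,0,0,1,0, 0,0,0,0,0,1,0]'
python3 - <<'E'
from h import *
print(get_obs()['tool_pos'],get_obs()['tcp_rot'])
m,im=snap('wrist','w2')
for r in pinpoint('wrist','wing_left_hub')[:2]: print(r['score'],r['location'],onz(m,r['location'],118.5))
E
```

```text
time: 5.85
tool_pos: [460.8, 0.1, 277.4]
tcp_rot: [3.142, -0.0, 1.066]
contact_force: [0.4, -0.7, 0.6]
grip_width: 45.5
finger_force: 0.0
time: 7.05
tool_pos: [460.7, 0.1, 187.4]
tcp_rot: [-3.141, 0.001, 0.228]
contact_force: [0.1, 0.5, 0.2]
grip_width: 46.0
finger_force: 0.0
[4.60734908e+02 8.77557371e-02 1.87413154e+02] [-3.14126765e+00  5.03111059e-04  2.27999170e-01]
0.92 [280.9, 218.3] [461.53093668   0.57043944 118.5       ]
```

View pics/w2.png

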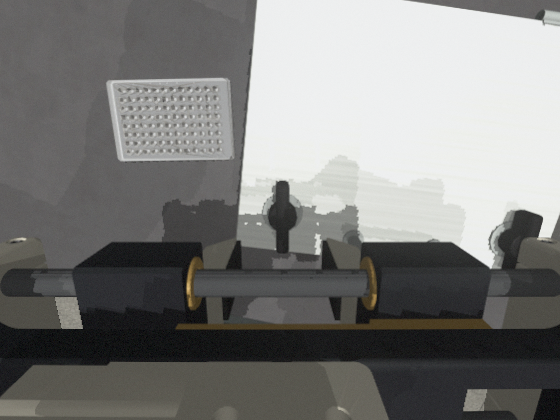

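Between the fingers the wing stands vertical at (282,215), aligned with the grip. I'll lower, close and turn.

```bash
python3 -m pendant '[0,0,0.7,0,0,0,0, 0,0,0.7,0,0,0,0, 0,0,0.7,0,0,0,0, 0,0,0.35,0,0,0,0, 0,0,0,0,0,0,1, 0,0,0,0,0,0,1, 0,0,0,0,0,0,1, 0,0,0,0,0,0,1, 0,0,0,0,0,0,1]'
python3 -m pendant '[0,0,0,0,0,-1,1, 0,0,0,0,0,-1,1, 0,0,0,0,0,-1,1, 0,0,0,0,0,-1,1, 0,0,0,0,0,-1,1, 0,0,0,0,0,-1,1, 0,0,0,0,0,-1,1, 0,0,0,0,0,-1,1, 0,0,0,0,0,-1,1, 0,0,0,0,0,-1,1, 0,0,0,0,0,-1,1, 0,0,0,0,0,-1,1]'
python3 -m pendant '[0,0,0,0,0,-1,1, 0,0,0,0,0,-1,1, 0,0,0,0,0,-1,1, 0,0,0,0,0,-1,1, 0,0,0,0,0,-1,1, 0,0,0,0,0,-1,1, 0,0,0,0,0,-1,1, 0,0,0,0,0,-1,1, 0,0,0,0,0,-1,1, 0,0,0,0,0,-0.5,1, 0,0,0,0,0,0,1]'; python3 -c "
from plant import *;print(get_obs()['moment'])"
```

```text
time: 8.05
tool_pos: [461.6, -0.4, 115.1]
tcp_rot: [3.14, -0.002, 0.231]
contact_force: [0.7, -2.5, 3.5]
grip_width: 21.7
finger_force: 30.0
time: 9.25
tool_pos: [462.4, -1.3, 115.2]
tcp_rot: [3.137, 0.0, 1.071]
contact_force: [2.4, -7.6, 1.0]
grip_width: 21.6
finger_force: 30.0
time: 10.35
tool_pos: [463.5, -1.5, 115.2]
tcp_rot: [3.136, 0.003, 1.732]
contact_force: [5.4, -8.1, -1.7]
grip_width: 21.8
finger_force: 30.0
[-1.46580477 -0.89959204 -0.39168867]
```

```bash
python3 -m pendant '[0,0,0,0,0,0,0, 0,0,0,0,0,0,0, 0,0,-0.7,0,0,0,0, 0,0,-1,0,0,0,0, 0,0,-1,0,0,0,0, 0,0,-1,0,0,0,0, -0.5,0,-1,0,0,0,0, -0.6,0,-1,0,0,0,0, -0.6,0,0,0,0,0,0,0,0,0,0,0,0,0]'; sed -i "s/m,im=snap('wrist')/m,im=snap('wrist','w3')/" wang.py; python3 wang.py
```

```text
time: 11.35
tool_pos: [469.1, -51.4, 285.8]
tcp_rot: [3.141, 0.001, 1.73]
contact_force: [-0.2, 0.3, -1.8]
grip_width: 45.9
finger_force: 0.0
wing_left 0.6 671 [462.9   1.1] [21. 54.] ang world -1.453 rel -1.571
wing_right 0.95 629 [ 484.4 -189.1] [53. 23.] ang world 0.221 rel 0.103
```

View pics/w3.png

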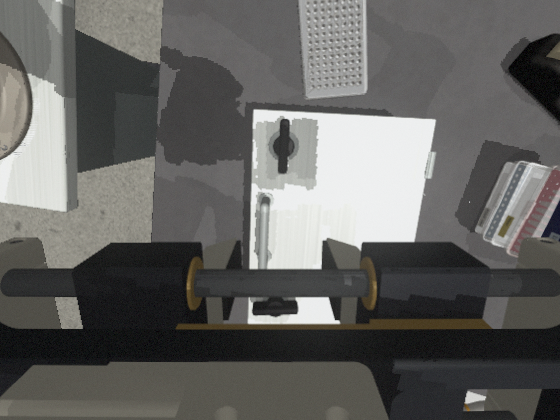

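The left wing is now at 1.571 and lies vertical at (284,146). The right wing is next.

```bash
python3 -m pendant '[-0.96,-0.05,0,0,0,0,0, -0.96,-0.05,0,0,0,0,0, -0.96,-0.05,0,0,0,0,0, -0.96,-0.05,0,0,0,0,0, -0.96,-0.06,0,0,0,0,0, 0,0,0.2,0,0,1,0, 0,0,0.2,0,0,1,0, 0,0,0.2,0,0,1,0, 0,0,0.2,0,0,1,0, 0,0,0.2,0,0,1,0, 0,0,0.2,0,0,1,0, 0,0,0.2,0,0,1,0]'
python3 -m pendant '[0,0,0.2,0,0,1,0, 0,0,0.2,0,0,1,0, 0,0,0.2,0,0,1,0, 0,0,0.2,0,0,1,0, 0,0,0.2,0,0,1,0, 0,0,0.2,0,0,1,0, 0,0,0.2,0,0,1,0, 0,0,0.2,0,0,1,0, 0,0,0.2,0,0,1,0, 0,0,0,0,0,1,0, 0,0,0,0,0,1,0, 0,0,0,0,0,1,0]'
python3 -m pendant '[0,0,0,0,0,1,0, 0,0,0,0,0,1,0, 0,0,0,0,0,0.8,0, 0,0,0,0,0,0,0]'
python3 - <<'E'
from h import *
print(get_obs()['tool_pos'],get_obs()['tcp_rot'])
m,im=snap('wrist','w4')
for r in pinpoint('wrist','wing_right_hub')[:2]: print(r['score'],r['location'],onz(m,r['location'],118.5))
E
```

```text
time: 12.7
tool_pos: [484.1, -192.4, 242.2]
tcp_rot: [-3.14, -0.001, 1.241]
contact_force: [0.0, 0.3, 0.2]
grip_width: 45.6
finger_force: 0.0
time: 13.9
tool_pos: [484.0, -192.3, 188.4]
tcp_rot: [-3.14, 0.001, 0.403]
contact_force: [-0.2, 1.0, -0.4]
grip_width: 45.9
finger_force: 0.0
time: 14.3
tool_pos: [484.1, -192.5, 188.6]
tcp_rot: [-3.14, 0.001, 0.21]
contact_force: [-0.8, -0.7, -0.7]
grip_width: 46.0
finger_force: 0.0
[ 484.10112051 -192.48653144  188.57811229] [-3.14013035e+00  1.05158099e-03  2.10255897e-01]
0.91 [279.4, 219.2] [ 483.53451056 -191.01045767  118.5       ]
```

```bash
python3 -m pendant '[0,0,0.7,0,0,0,0, 0,0,0.7,0,0,0,0, 0,0,0.7,0,0,0,0, 0,0,0.35,0,0,0,0, 0,0,0,0,0,0,1, 0,0,0,0,0,0,1, 0,0,0,0,0,0,1, 0,0,0,0,0,0,1, 0,0,0,0,0,0,1]'
python3 -m pendant '[0,0,0,0,0,-1,1, 0,0,0,0,0,-1,1, 0,0,0,0,0,-1,1, 0,0,0,0,0,-1,1, 0,0,0,0,0,-1,1, 0,0,0,0,0,-1,1, 0,0,0,0,0,-1,1, 0,0,0,0,0,-1,1, 0,0,0,0,0,-1,1, 0,0,0,0,0,-1,1, 0,0,0,0,0,-1,1, 0,0,0,0,0,-1,1]'
python3 -m pendant '[0,0,0,0,0,-1,1, 0,0,0,0,0,-1,1, 0,0,0,0,0,-1,1, 0,0,0,0,0,-1,1, 0,0,0,0,0,-1,1, 0,0,0,0,0,-1,1, 0,0,0,0,0,-1,1, 0,0,0,0,0,-1,1, 0,0,0,0,0,-1,1, 0,0,0,0,0,-1,1, 0,0,0,0,0,0,1]'
python3 -m pendant '[0,0,0,0,0,0,0, 0,0,0,0,0,0,0, 0,0,-0.7,0,0,0,0, 0,0,-1,0,0,0,0, 0,0,-1,0,0,0,0, 0.6,0,-1,0,0,0,0, 0.8,0,0,0,0,0,0, 0.8,0,0,0,0,0,0, 0.8,0,0,0,0,0,0, 0.3,0,0,0,0,0,0, 0,0,0,0,0,0,0]'; sed -i "s/w3/w5/" wang.py; python3 wang.py; python3 look.py w6
```

```text
time: 15.3
tool_pos: [485.1, -194.6, 116.7]
tcp_rot: [3.139, -0.002, 0.21]
contact_force: [0.5, -3.1, 2.2]
grip_width: 21.3
finger_force: 30.0
time: 16.5
tool_pos: [484.8, -194.1, 116.7]
tcp_rot: [3.14, 0.0, 1.05]
contact_force: [-0.7, -1.2, 4.4]
grip_width: 21.1
finger_force: 30.0
time: 17.6
tool_pos: [484.3, -194.0, 116.7]
tcp_rot: [3.141, 0.001, 1.747]
contact_force: [-2.0, -1.5, 5.2]
grip_width: 21.2
finger_force: 30.0
time: 18.7
tool_pos: [467.1, -95.4, 226.8]
tcp_rot: [3.141, -0.0, 1.747]
contact_force: [0.4, -0.7, -0.6]
grip_width: 45.9
finger_force: 0.0
wing_right 0.73 453 [ 484.1 -194.1] [22. 29.] ang world -1.444 rel -1.562
18.9 [467.3799555  -97.07496094 226.57338031] [-3.14155593e+00  1.56405388e-04  1.74474030e+00] cam [455. -27. 385.]
wing_left_hub 0.71 [297.  96.] [4.632e+02 1.000e-01 1.185e+02]
wing_right_hub 0.79 [283. 299.] [ 485.3 -190.5  118.5]
panel_handle 0.69 [293.  99.] [460.5  -4.3 137.5]
panel_handle 0.59 [268. 214.] [ 456.1 -100.   137.5]
panel_hinge 0.97 [448. 215.] [632.9 -80.8 100. ]
control_box 0.75 [336. 187.] [538.8 -88.5   0. ]
control_box 0.27 [296.  96.] [466.6  11.8   0. ]
```

View pics/w6.png

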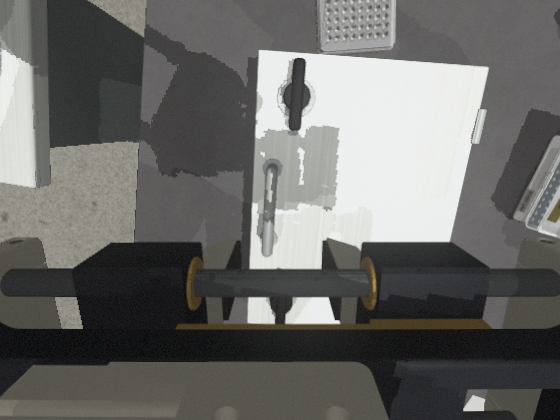

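Both wings are unlocked, and the handle is near (456,-99). I'll grip it.

```bash
python3 -m pendant '[0,-0.2,0,0,0,0.75,0, -0.03,-0.19,0.5,0,0,0,0, 0,0,0.8,0,0,0,0, 0,0,0.8,0,0,0,0, 0,0,0.8,0,0,0,0, 0,0,0.6,0,0,0,0, 0,0,0,0,0,0,1, 0,0,0,0,0,0,1, 0,0,0,0,0,0,1, 0,0,0,0,0,0,1, 0,0,0,0,0,0,1, 0,0,0,0,0,0,1]'
```

```text
time: 20.35
tool_pos: [456.9, -98.9, 122.5]
tcp_rot: [3.138, 0.001, 1.693]
contact_force: [4.4, 1.2, 1.3]
grip_width: 8.7
finger_force: 30.0
```

```bash
python3 -m pendant '[0,0.12,-0.48,0,0,0,1, 0,0.16,-0.47,0,0,0,1, 0,0.19,-0.455,0,0,0,1, 0,0.23,-0.44,0,0,0,1, 0,0.26,-0.42,0,0,0,1]'
```

```text
time: 20.85
tool_pos: [483.8, -95.9, 189.4]
tcp_rot: [-3.14, 0.001, 1.693]
contact_force: [2.8, -4.4, -9.5]
grip_width: 8.7
finger_force: 30.0
```

```bash
python3 -m pendant '[0,0.30,-0.4,0,0,0,1, 0,0.33,-0.37,0,0,0,1, 0,0.36,-0.34,0,0,0,1, 0,0.38,-0.31,0,0,0,1, 0,0.41,-0.28,0,0,0,1, 0,0.43,-0.25,0,0,0,1, 0,0.45,-0.215,0,0,0,1]'; python3 - <<'E'
from h import *
m,im=snap('side','s2')
E
```

```text
time: 21.55
tool_pos: [561.4, -87.5, 256.7]
tcp_rot: [-3.137, 0.003, 1.692]
contact_force: [-9.7, -7.6, 9.4]
grip_width: 9.1
finger_force: 30.0
```

View pics/s2.png

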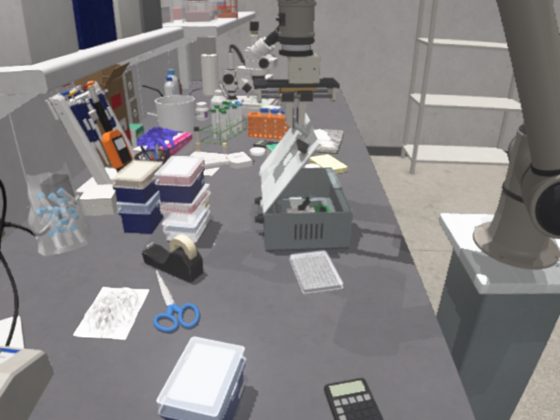

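The panel is about 55° up (edge at (265,190) to (300,135)), the handle is held, and the stack of tubs is clear. I'll carry on.

```bash
python3 -m pendant '[0,0.46,-0.18,0,0,0,1, 0,0.475,-0.14,0,0,0,1, 0,0.485,-0.10,0,0,0,1, 0,0.49,-0.06,0,0,0,1, 0,0.495,-0.02,0,0,0,1]'
python3 -m pendant '[0,0.495,0.015,0,0,0,1, 0,0.49,0.055,0,0,0,1, 0,0.485,0.095,0,0,0,1, 0,0.475,0.13,0,0,0,1, 0,0.465,0.17,0,0,0,1]'
```

```text
time: 22.1
tool_pos: [634.8, -79.5, 271.4]
tcp_rot: [-3.141, 0.005, 1.691]
contact_force: [-3.6, -9.7, 5.1]
grip_width: 9.2
finger_force: 30.0
time: 22.6
tool_pos: [706.8, -71.5, 256.4]
tcp_rot: [-3.141, 0.005, 1.69]
contact_force: [-2.4, -10.1, 1.1]
grip_width: 8.9
finger_force: 30.0
```

```bash
python3 -m pendant '[0,0,0,0,0,0,0.6, 0,0,0,0,0,0,0.6, 0,0,0,0,0,0,0.6, 0,0,-0.5,0,0,0,0.6, 0,0,-0.5,0,0,0,0.6, 0,0,-0.5,0,0,0,0.6, 0,0,-1,0,0,0,0.6, 0,0,-0.5,0,0,0,0.6]'; python3 - <<'E'
from h import *
m,im=snap('side','s3'); snap('scene','c3')
a=im[90:300,180:400,::-1]; b=cv2.imread('pics/c3.png')[160:390,200:440]
cv2.imwrite('pics/cc.png',np.hstack([cv2.resize(a,(400,400)),cv2.resize(b,(400,400))]))
E
```

```text
time: 23.4
tool_pos: [706.6, -67.5, 348.9]
tcp_rot: [3.139, 0.001, 1.694]
contact_force: [0.8, 0.7, 0.6]
grip_width: 18.4
finger_force: 0.0
```

View pics/cc.png

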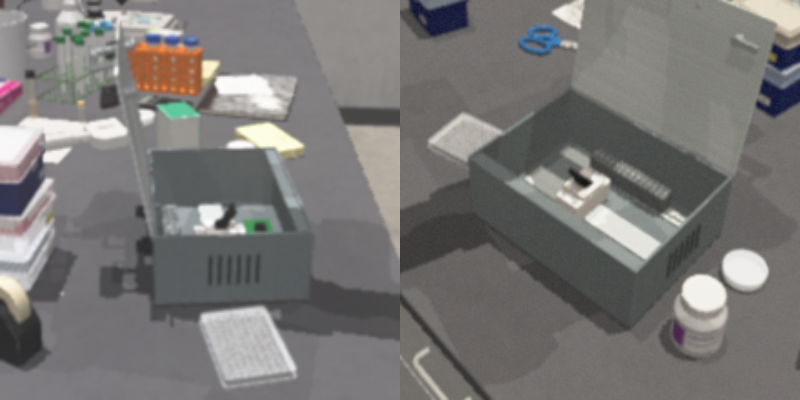

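The panel leans back past upright (left crop) and the breaker toggle shows at (578,178) in the right crop. Next I'll locate the toggle tip.

```bash
python3 - <<'E'
from h import *
for c in('scene','side'):
    m,im=snap(c)
    for n in('breaker_tip',):
        for r in pinpoint(c,n)[:2]: print(c,n,r['score'],np.round(r['location']),onz(m,r['location'],77.5))
    for r in regions_of(c,'breaker')[:2]: print(c,r['score'],r['location'],r['pixels'].sum(),onz(m,r['location'],60))
E
```

```text
scene breaker_tip 0.66 [305. 258.] [528.62017412 -60.05330103  77.5       ]
scene 0.56 [306.4, 264.4] 65 [530.09033188 -62.64033976  60.        ]
side breaker_tip 0.67 [306. 196.] [527.22178676 -89.54461387  77.5       ]
```

```bash
python3 -m pendant '[0,-0.5,0,0,0,0,1, 0,-1,0,0,0,0,1, 0,-1,0,0,0,0,1, 0,-1,0,0,0,0,1, 0,-1,0,0,0,0,1, 0,-1,0,0,0,0,1, -0.5,-1,0,0,0,0,1, -0.5,-0.3,0,0,0,0,1, 0,0,0,0,0,0,1]'; python3 - <<'E'
from h import *
m,im=snap('wrist','w7'); print(get_obs()['tool_pos'])
for r in pinpoint('wrist','breaker_tip')[:2]: print(r['score'],np.round(r['location']),onz(m,r['location'],77.5))
for n in ('breaker','control_box','panel'):
  for r in regions_of('wrist',n)[:2]: print(n,r['score'],r['location'],r['pixels'].sum(),onz(m,r['location'],70))
E
```

```text
time: 24.7
tool_pos: [506.8, -123.9, 345.7]
tcp_rot: [-3.141, 0.0, 1.691]
contact_force: [0.9, -0.2, -0.4]
grip_width: 0.4
finger_force: 0.0
[ 507.51318684 -123.02771948  345.49529157]
0.84 [298. 139.] [523.51416316 -65.6421856   77.5       ]
breaker 0.7 [305.3, 140.0] 319 [533.76283456 -66.60419637  70.        ]
control_box 0.83 [418.0, 140.7] 69647 [692.37944121 -48.14126539  70.        ]
control_box 0.22 [307.3, 20.2] 2605 [515.09861481  82.61786272  70.        ]
panel 0.61 [472.2, 147.4] 41909 [771.6062958  -47.75303934  70.        ]
```

View pics/w7.png

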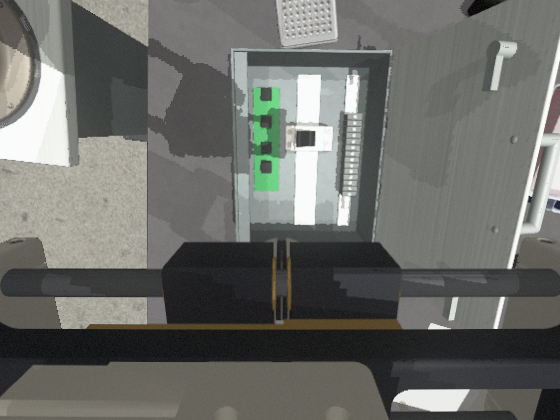

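The box is open, with the toggle tip at about (298,139), i.e. (523.5,-65.6). I'll lower the shut fingers in front of it.

```bash
python3 -m pendant '[0.92,-0.23,0,0,0,0,1, 0.92,-0.23,0,0,0,0,1, 0,0,0.8,0,0,0,1, 0,0,1,0,0,0,1, 0,0,1,0,0,0,1, 0,0,1,0,0,0,1, 0,0,1,0,0,0,1, 0,0,1,0,0,0,1, 0,0,1,0,0,0,1, 0,0,0.8,0,0,0,1, 0,0,0,0,0,0,1]'
python3 -m pendant '[0,0,0.6,0,0,0,1, 0,0,0.6,0,0,0,1, 0,0,0.55,0,0,0,1, 0,0,0,0,0,0,1]'
```

```text
time: 26.05
tool_pos: [485.8, -68.3, 114.6]
tcp_rot: [-3.135, -0.003, 1.694]
contact_force: [-0.1, -0.6, -0.3]
grip_width: -0.1
finger_force: 0.0
time: 26.45
tool_pos: [487.3, -69.0, 64.5]
tcp_rot: [-3.14, -0.001, 1.694]
contact_force: [0.3, -0.2, 0.8]
grip_width: 0.2
finger_force: 0.0
```

```bash
python3 -m pendant '[0,0.2,0,0,0,0,1, 0,0.2,0,0,0,0,1, 0,0.2,0,0,0,0,1, 0,0.2,0,0,0,0,1, 0,0.15,0,0,0,0,1, 0,0.15,0,0,0,0,1, 0,0.1,0,0,0,0,1, 0,0,0,0,0,0,1]'
python3 -m pendant '[0,0.1,0,0,0,0,1, 0,0.1,0,0,0,0,1, 0,0,0,0,0,0,1]'
```

```text
time: 27.25
tool_pos: [524.1, -65.0, 65.3]
tcp_rot: [3.141, 0.0, 1.693]
contact_force: [0.3, 0.0, 0.1]
grip_width: 0.2
finger_force: 0.0
time: 27.55
tool_pos: [529.5, -64.3, 64.9]
tcp_rot: [-3.141, -0.0, 1.693]
contact_force: [-0.4, -0.6, 0.3]
grip_width: 0.4
finger_force: 0.3
```

```bash
python3 -m pendant '[0,0.1,0,0,0,0,1, 0,0.1,0,0,0,0,1]'; python3 -m pendant '[0,0.1,0,0,0,0,1, 0,0.1,0,0,0,0,1]'; python3 - <<'E'
from h import *
m,im=snap('side'); b=snap('scene')[1]
cv2.imwrite('pics/c8.png',np.hstack([cv2.resize(im[160:240,250:360,::-1],(400,300),interpolation=2),cv2.resize(b[220:310,250:370,::-1],(400,300),interpolation=2)]))
E
```

```text
time: 27.75
tool_pos: [535.1, -63.5, 65.0]
tcp_rot: [-3.141, -0.0, 1.693]
contact_force: [-2.5, 0.2, 0.5]
grip_width: 0.5
finger_force: 0.9
time: 27.95
tool_pos: [537.8, -63.1, 64.8]
tcp_rot: [-3.133, -0.001, 1.694]
contact_force: [-21.7, -5.6, 13.5]
grip_width: 0.4
finger_force: 13.0
```

View pics/c8.png

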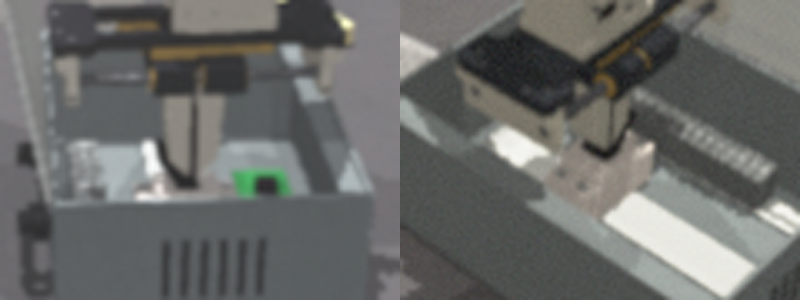

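The toggle leans to the hinge side in front of the fingers, and the force rise shows its stop. I'll back off, rise and check.

```bash
python3 -m pendant '[0,-0.3,0,0,0,0,1, 0,-0.5,0,0,0,0,1, 0,-0.5,0,0,0,0,1, 0,0,-0.8,0,0,0,1, 0,0,-1,0,0,0,1, 0,0,-1,0,0,0,1, 0,0,-1,0,0,0,1, 0,0,-1,0,0,0,1, 0,0,-1,0,0,0,1, -1,0,-1,0,0,0,1, -1,0,-1,0,0,0,1, 0,0,0,0,0,0,1]'; python3 - <<'E'
from h import *
m,im=snap('wrist','w9'); print(get_obs()['tool_pos'])
for z in (77.5,):
  for r in pinpoint('wrist','breaker_tip')[:2]: print(r['score'],np.round(r['location']),onz(m,r['location'],z))
C=np.array([536,-91]);c,s=.993,.118
for bx in(-13,23): print('expect',bx,C+[bx*c-26.7*s,bx*s+26.7*c])
s2=snap('side')[1]
w=cv2.resize(im[40:260,200:460,::-1],(400,400)); a=cv2.resize(s2[90:300,180:400,::-1],(400,400))
cv2.imwrite('pics/c10.png',np.hstack([w,a]))
E
```

```text
time: 29.25
tool_pos: [512.2, -130.7, 303.5]
tcp_rot: [3.133, 0.006, 1.691]
contact_force: [0.5, 0.8, 1.5]
grip_width: 0.4
finger_force: 0.0
[ 511.08418986 -128.80756269  301.04261042]
0.61 [320. 133.] [554.55608947 -61.70879611  77.5       ]
expect -13 [519.9404 -66.0209]
expect 23 [555.6884 -61.7729]
```

View pics/c10.png

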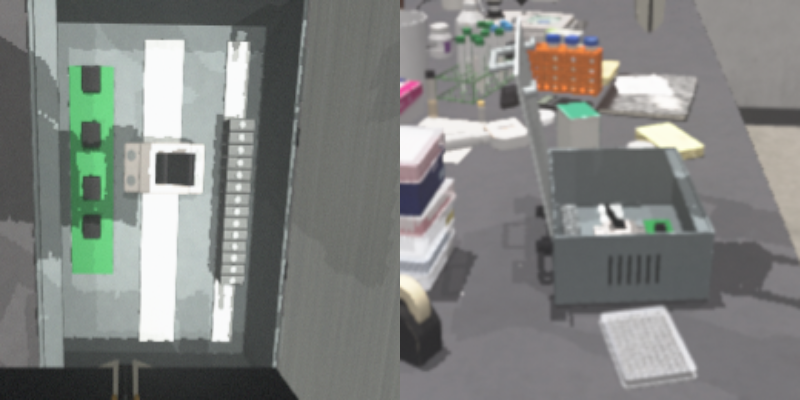

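The tip now measures (554.6,-61.7) against an expected "on" position of (555.7,-61.8). The panel leans back, the well plate is still in place, and the robot is clear.

```bash
python3 -c "
from plant import *
print(close_job())"
```

```text
the job is handed in; nothing more can be done
None
```

The job is handed in at about 29 s of the 67 s allowed: both wings are unlocked, the panel leans back past upright, the breaker toggle is at on, and the arm never went near the plate, dish or jar.

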